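# Set the goods-hoist lever past its lockout gate

### The job

The goods hoist must be switched over: its control lever stands in the near (red) position. Lift the spring-loaded yellow lockout collar on the lever, push the lever away past the raised orange gate into the far (green) position, then ease the collar down until it is fully home behind the gate and let go of it. Do not let the collar snap down, and leave the mug, tape measure and pill bottle beside the control where they stand.

Things in the scene. Friction and masses are not known exactly. Their poses are not given: they have to be found in the camera images.
- hoist_control: Goods-hoist control fixed to the desk: foot plate 150 x 115 mm, grey housing 56 mm high, two quadrant plates 20 mm either side of the middle, up to 78 mm from the pivot, with red near stop, orange gate, green far stop. Origin: on the desk right below the lever's pivot, 18 mm beyond the foot's centre. +x (level, roughly away from the robot) is the way the lever is pushed, +y its hinge axis, z up.
- lever_pivot (a point): The lever's hinge axis, in the middle between the quadrants, 45 mm above the desk.
- hoist_lever (a joint): Lever (12 mm rod), rad. It leans 0.12 + value from vertical towards the control's +x; range 0 to 0.74. With the collar down it moves freely from 0 to 0.22 (near, red) and 0.60 to 0.74 (far, green); between them the orange gate blocks the collar's cross pin. Hinge friction 0.3 N m: it stays where it is left.
- lock_collar (a joint): Lift of the yellow collar along the lever, m: 0 fully down (home), 0.021 fully up. It must be more than 0.010 up to pass over the gate; 0.015 gives room. A spring pushes it down with 4 N at 0 and 6 N at full lift; let go, it snaps down.
- collar_grip (a point): Centre of the yellow collar on the lever, 106 mm from the pivot when down: a block 42 mm long along the lever, 38 mm wide between flat sides facing the control's +y and -y (grasp these), 34 mm the third way. The lever's black end ball is 42 to 66 mm above this point along the lever (collar down), so come in tilted about 45 degrees from the robot's side, not straight down.
- coffee_mug: White mug with green dots, 78 x 114 x 93 mm, standing to the left of the control; origin at the centre of its underside. Leave it alone.
- tape_measure: Yellow tape measure, 38 x 84 x 64 mm, standing to the right of the control; origin at the centre of its underside. Leave it alone.
- pill_bottle: White bottle with blue cap, 42 mm diameter, 76 mm high, standing to the right of the control and beyond the tape measure; origin at the centre of its underside. Leave it alone.

How it is judged (in metres and radians):
On the way, in this order (a step that is already met when the one before it is completed fails the run):
1. the collar is lifted clear of the gate while the lever is still on the near side (value of joint lock_collar above 0.009 m and value of joint hoist_lever below 0.3 rad), for 0.05 s.
2. the lever has been pushed past the gate (value of joint hoist_lever above 0.58 rad), for 0.05 s.
At the end, for the whole second after the job is handed in: The lever stands in the far (green) position beyond the gate (joint over 0.58 rad), at rest, and the collar is home (less than 3 mm up) (value of joint hoist_lever above 0.58 rad and value of joint lock_collar below 0.003 m and velocity of joint hoist_lever below 0.05 rad/s); the robot touches nothing.
It fails at once if the collar snaps down (faster than 0.2 m/s while still more than 6 mm up) (value of joint lock_collar above 0.006 m and velocity of joint lock_collar below -0.2 m/s).
It fails at once if the mug is moved more than 20 mm or tipped (distance of coffee_mug from where it was at the start of the episode above 0.02 m or angle between coffee_mug's own z axis and vertical above 0.4 rad).
It fails at once if the tape measure is moved more than 20 mm or tipped (distance of tape_measure from where it was at the start of the episode above 0.02 m or angle between tape_measure's own z axis and vertical above 0.4 rad).
It fails at once if the pill bottle is moved more than 20 mm or tipped (distance of pill_bottle from where it was at the start of the episode above 0.02 m or angle between pill_bottle's own z axis and vertical above 0.4 rad).
It also fails if it takes over 38 s, if anything falls off the work surface, if the arm or the gripper's body presses on something with over 40 N, if the wrist force passes 120 N, or if a joint passes its speed limit or range.

### The arm

A 6-joint arm with a two-finger parallel gripper is mounted at the origin on the work surface; the furniture and walls round the work are solid. World frame = base frame: x ahead of the robot, y to its left, z up, the work surface at z = 0. Lengths are in mm, angles in degrees, forces in N, time in s.
With the tool pointing down it reaches from about 300 to 850 mm from the base axis. Payload 4.2 kg.
Tool frame: the origin (TCP) lies at the very end of the fingers, on their centre line; the grasp point (between the pads) lies 19 mm behind it (env.grasp_offset is the distance from the TCP to the grasp point, in mm); z points along the fingers, y is the line along which they close (so a half turn about z gives the same grasp; the last joint's range is limited). The gripper opens to 91 mm and grips with 3 to 60 N. Pads are 32 mm wide; open, the fingers measure 118 mm over their backs; the gripper's body (76 mm by 178 mm) begins 60 mm behind the grasp point.
Start: joints at [-68.468, 18.312, 89.639, -0, 72.044, -1.146], TCP at [221.694, -530.561, 213.976] pointing down, gripper open.
Joint ranges: [-177.97, 177.97], [-48.28, 115.42], [12.27, 149.76], [-77.06, 257.06], [2.81, 150.46], [-146.56, 146.56]. Speed limits (degrees/s): [147.25, 147.25, 180, 180, 180, 180].

### API

Orientations are given as [roll, pitch, yaw] about the fixed x, y, z axes, in that order (R = Rz(yaw) Ry(pitch) Rx(roll)).
In Python, from workcell import env, eyes gives the robot as it stands.
- The arm moves only by the tool send_rows, never from a script. Its arguments are lists of equal length, an entry for each row: "grip": the opening, from -1 (shut) to 1 (fully open), so that 0 is half open; "xyz": the shift along the world's x, y, z in m, a list of three; "yaw": the turn about the world's z in degrees. A call has 1 to 8 rows; each row is the pose to reach, as a shift and turn from the pose commanded when the call began; what a row does not reach only later rows make up. A row lasts 1/12 s, in which the tool goes at most 41.7 mm and 7.16 degrees, less where a joint would pass 70% of its speed; a pose out of reach is approached as far as the arm can. A call with a gripper value outside its range is refused whole. The fingers move at their own pace and stop on an object; "grip_force" is the grip in N (left out, the last holds). Time passes only in rows, so rows that repeat a pose let the fingers close. It gives the time, the measured TCP pose, the force, the opening and the grip force at its end, in the units of the state.
- env.state(): the state, without advancing time (a new reading comes with each control period).
- eyes.grab_frame(name): name is "scene" or "top" or "wrist"; returns a dict with "frame" (400x640x3 uint8, red, green, blue), "fx", "fy", "cx", "cy" (pixels), "pose" (4x4, takes a point from camera to world coordinates). Camera axes: x right, y down, z forward; pixel columns grow to the right and rows downward; lengths in mm; the calibration is good to about 2 mm. A picture is of the moment at which its call begins. There is no depth.
- env.job_done(): hands the job in; it is judged then, once.
The state is a dict: "time_s": time; "qpos": joint angles; "qvel": joint speeds; "effort": joint torques, N m; "ee_pos": TCP position; "ee_rot": TCP orientation; "force": force on the tool from outside, world axes, zero at the start; "torque": the same for the moment, N m; "gripper_width": finger opening in mm; "gripper_force": force on a finger pad.
Only numpy, scipy, OpenCV 4.12 (cv2) and the standard library are available. Lean on these libraries where they do the work, as an engineer would, in place of code of your own. Each camera call takes 0.05 s, during which the arm holds its last target. There are 200 camera calls.

## Working session

There is one attempt and no reset: what is moved stays moved. The work goes in short steps, Python scripts to look and compute and a tool call to move; the robot and the scene stay as the last step left them, time stands still between calls to the robot, and variables do not carry over. Pictures are saved under pics/ and viewed, at most 10 in all, crops included, and the job is handed in when it is done.

Besides the shell and the picture viewer there is one more tool, called after "Call:" as name(argument=value, ...), one argument or row to a line, values as JSON. send_rows: Moves the arm, as the interface text tells. Its arguments: {"type":"object","properties":{"grip":{"type":"array"},"xyz":{"type":"array"},"yaw":{"type":"array"},"grip_force":{"type":"number"}},"required":["grip","xyz","yaw"]}

```bash
mkdir -p pics; ls; python3 - <<'E'
from workcell import env,eyes
import cv2,numpy as np
s=env.state();print(s, env.grasp_offset)
for n in("scene","top"):
    f=eyes.grab_frame(n);cv2.imwrite(f"pics/{n}0.png",f["frame"][:,:,::-1]);print(n,f["fx"],f["fy"],f["cx"],f["cy"],np.round(f["pose"],4).tolist())
E
```

```text
pics
{'time_s': 0.0, 'qpos': array([-6.84653622e+01,  1.83498668e+01,  8.97060195e+01, -5.58432190e-04,
        7.20416794e+01, -1.14536149e+00]), 'qvel': array([-0.06047765, -0.00991532,  0.00073331,  0.06701566, -0.01611807,
        0.01160913]), 'effort': array([-5.25350319e-03, -4.12480867e+01, -2.31978053e+01,  7.23429909e-02,
        4.56997391e-02, -1.32748610e-04]), 'ee_pos': array([ 221.53284401, -530.07713191,  213.14066741]), 'ee_rot': array([-1.79902443e+02, -1.41941430e-03,  2.26801707e+01]), 'force': array([-0.37658188, -0.0809282 ,  0.05188524]), 'torque': array([-0.04181974, -0.01504066, -0.02949709]), 'gripper_force': 0.0, 'gripper_width': 91.58214479714982} 18.8
scene 519.300768610498 519.300768610498 317.49151305904826 187.89252851478415 [[0.5643, -0.3887, 0.7284, -201.548], [-0.8254, -0.2828, 0.4886, -688.0503], [0.0161, -0.8769, -0.4804, 588.4849], [0.0, 0.0, 0.0, 1.0]]
top 377.2410617992407 377.2410617992407 323.07408714198056 195.9040100869833 [[-0.0231, -0.988, 0.1529, 341.5855], [-0.9997, 0.0245, 0.0071, -184.0132], [-0.0108, -0.1527, -0.9882, 998.2137], [0.0, 0.0, 0.0, 1.0]]
```

View pics/scene0.png

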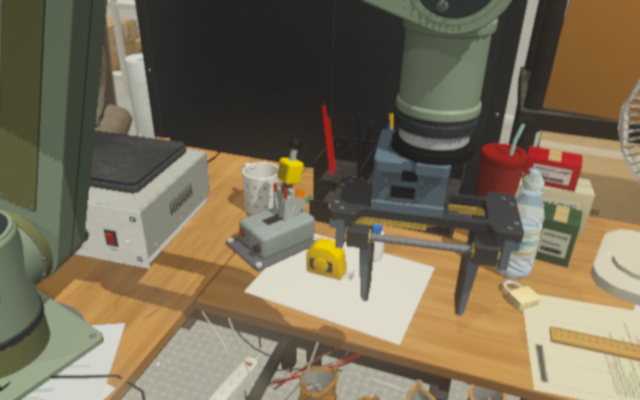

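View pics/top0.png

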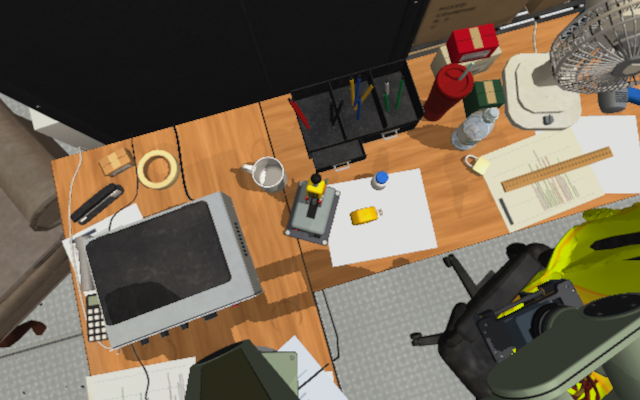

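```bash
python3 - <<'E'
import cv2,numpy as np
a=cv2.imread("pics/scene0.png")[130:280,215:395];b=cv2.imread("pics/top0.png")[145:255,235:400]
cv2.imwrite("pics/sc.png",cv2.resize(a,None,fx=4,fy=4,interpolation=2));cv2.imwrite("pics/tc.png",cv2.resize(b,None,fx=4.8,fy=4.8,interpolation=2))
E
```

```text
(no output)
```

View pics/sc.png

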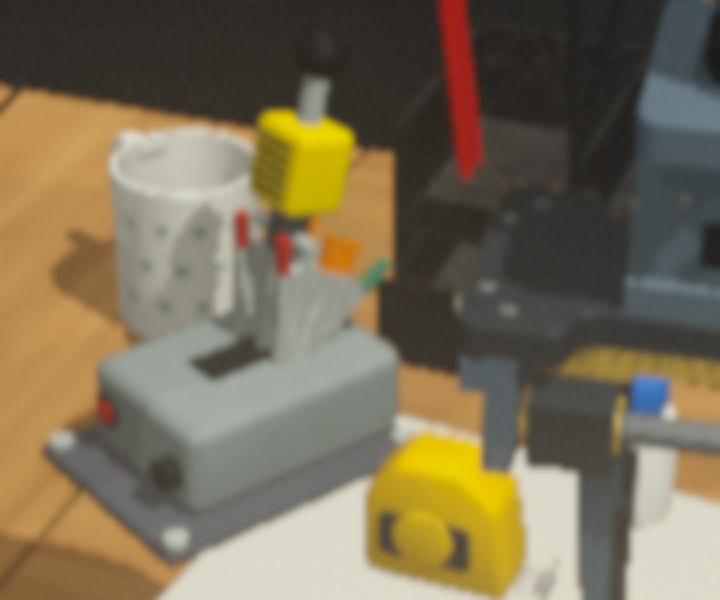

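View pics/tc.png

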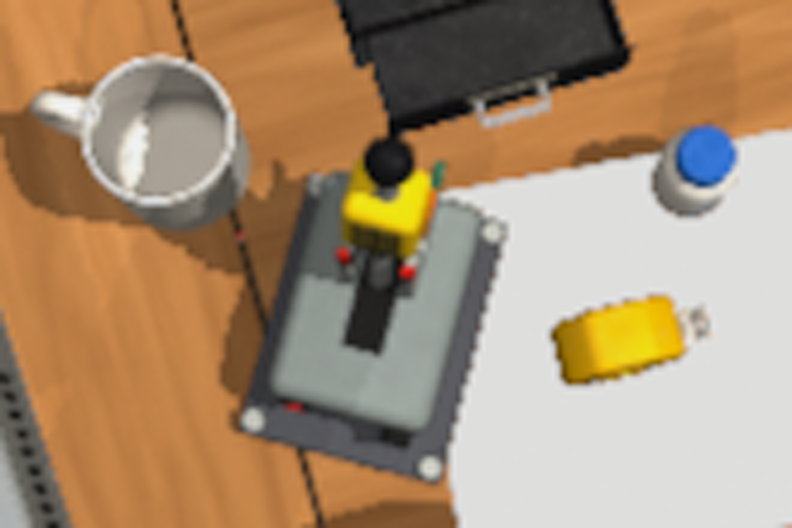

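```bash
cat > h.py <<'E'
import numpy as np
from scipy.optimize import least_squares
C={"scene":(519.3008,317.4915,187.8925,np.array([[0.5643,-0.3887,0.7284,-201.548],[-0.8254,-0.2828,0.4886,-688.0503],[0.0161,-0.8769,-0.4804,588.4849]])),
"top":(377.2411,323.0741,195.904,np.array([[-0.0231,-0.988,0.1529,341.5855],[-0.9997,0.0245,0.0071,-184.0132],[-0.0108,-0.1527,-0.9882,998.2137]]))}
def proj(n,p):
    f,cx,cy,T=C[n];q=T[:,:3].T@(np.asarray(p)-T[:,3]);return np.array([cx+f*q[0]/q[2],cy+f*q[1]/q[2]])
def S(x,y):return np.array([215+x/4,130+y/4])
def T_(x,y):return np.array([235+x/4.8,145+y/4.8])
def ctrl(v,p):
    c,s=np.cos(v[2]),np.sin(v[2]);return np.array([v[0]+c*p[0]-s*p[1],v[1]+s*p[0]+c*p[1],p[2]])
E
python3 - <<'E'
from h import *
def tri(s,t):
    r=least_squares(lambda p:np.r_[proj("scene",p)-s,proj("top",p)-t],[480,-170,150]);return r.x,r.fun
for n,s,t in [("ball",S(320,55),T_(388,162)),("collar",S(303,163),T_(385,212)),("scrNL",S(62,440),T_(252,419)),("scrNR",S(175,540),T_(429,467)),("scrFR",S(405,428),T_(492,232))]:
    p,e=tri(s,t);print(n,p.round(1),e.round(2))
sgn={"NL":(-1,1),"NR":(-1,-1),"FR":(1,-1),"FL":(1,1)}
O=[("scene","NL",S(62,440)),("scene","NR",S(175,540)),("scene","FR",S(405,428)),("top","NL",T_(252,419)),("top","NR",T_(429,467)),("top","FR",T_(492,232)),("top","FL",T_(319,184))]
def res(v):
    out=[]
    for c,k,m in O:
        a=sgn[k];out+=list(proj(c,ctrl(v,[-18+a[0]*(75-v[3]),a[1]*(57.5-v[3]),v[4]]))-m)
    L=lambda d:ctrl(v,[d*np.sin(.12+v[5]),0,45+d*np.cos(.12+v[5])])
    out+=list(proj("scene",L(160))-S(320,55))+list(proj("top",L(160))-T_(388,162))+list(proj("scene",L(106))-S(303,163))+list(proj("top",L(106))-T_(385,212))
    return out
r=least_squares(res,[480,-170,-.2,9,10,0.05]);print(r.x.round(3),np.round(r.fun,1))
v=r.x
for d in(106,160):print(ctrl(v,[d*np.sin(.12+v[5]),0,45+d*np.cos(.12+v[5])]).round(1))
E
```

```text
ball [ 503.1 -163.6  199.7] [-0.06  0.01  0.05 -0.05]
collar [ 490.2 -161.6  148.5] [-0.62  0.07  0.57 -0.51]
scrNL [400.7 -81.9  10.1] [-0.07  0.    0.07 -0.07]
scrNR [ 372.3 -177.4    9.3] [ 0.01 -0.   -0.01  0.01]
scrFR [ 500.2 -215.9   15.4] [-0.27  0.04  0.28 -0.24]
[ 4.67784e+02 -1.54081e+02 -2.82000e-01  7.68000e+00  1.17860e+01
  1.08000e-01] [-0.3 -0.4  0.2 -0.9 -0.1  1.3  0.2  0.3  0.3  0.1  0.2 -0.4 -0.1  0.2
  0.  -0.4  0.3  0.1 -0.8 -0.   0.2 -0.7]
[ 490.8 -160.8  148.3]
[ 502.5 -164.2  200.9]
```

Top/scene views: the control is at about px (313,210) top, collar (315,189), ball (316,179); the mug lies left and the tape and bottle right. The fit has residuals under 1.3 px: pivot (467.8,-154.1), yaw -16.2°, lever about 0.1 rad. The tool stays vertical, so I grasp high on the collar, with the ball between the fingers.

Call:
send_rows(
  grip=[1,1,1,1,1,1,1,1],
  xyz=[
    [0.01,0.015,0.02],
    [0.03,0.04,0.05],
    [0.05,0.067,0.055],
    [0.07,0.095,0.056],
    [0.09,0.122,0.056],
    [0.11,0.15,0.056],
    [0.13,0.177,0.056],
    [0.15,0.204,0.056],
  ],
  yaw=[-4,-8,-12,-16,-20,-24,-28,-32],
)

```text
time_s: 0.77
ee_pos: [372.2, -324.9, 269.7]
ee_rot: [-180.0, 0.0, -9.5]
force: [0.6, -0.5, 0.4]
gripper_width: 90.9
gripper_force: 0.0
```

Call:
send_rows(
  grip=[1,1,1,1,1,1,1,1],
  xyz=[
    [0.02,0.027,0],
    [0.04,0.054,0],
    [0.06,0.082,0],
    [0.08,0.11,0],
    [0.1,0.136,0],
    [0.1215,0.165,0],
    [0.1215,0.165,0],
    [0.1215,0.165,0],
  ],
  yaw=[-2,-4,-6,-6.9,-6.9,-6.9,-6.9,-6.9],
)

```text
time_s: 1.43
ee_pos: [493.6, -160.3, 269.3]
ee_rot: [180.0, 0.1, -16.0]
force: [-0.3, 0.2, 0.0]
gripper_width: 91.2
gripper_force: 0.0
```

```bash
python3 - <<'E'
from workcell import env,eyes
import cv2,numpy as np
s=env.state();print(s["ee_pos"],s["ee_rot"],s["qpos"].round(1),s["time_s"])
a=eyes.grab_frame("wrist")["frame"][:,:,::-1];b=eyes.grab_frame("scene")["frame"][100:300,200:420,::-1]
f=eyes.grab_frame("wrist");print(f["fx"],f["cx"],f["cy"],np.round(f["pose"],4).tolist())
cv2.imwrite("pics/w1.png",np.vstack([a[:,:],cv2.resize(b[:100,:],(640,200))]) [:600])
E
```

```text
[ 493.58060813 -160.2719844   269.33557888] [ 1.79975957e+02  8.29425664e-02 -1.60234977e+01] [-19.2  11.5  91.1  -0.   77.5  86.8] 1.4333
319.7172755271083 319.507363370046 194.3755154202783 [[-0.2785, -0.9243, -0.2609, 567.4895], [-0.9604, 0.2681, 0.0755, -183.9553], [0.0002, 0.2716, -0.9624, 440.0405], [0.0, 0.0, 0.0, 1.0]]
```

View pics/w1.png

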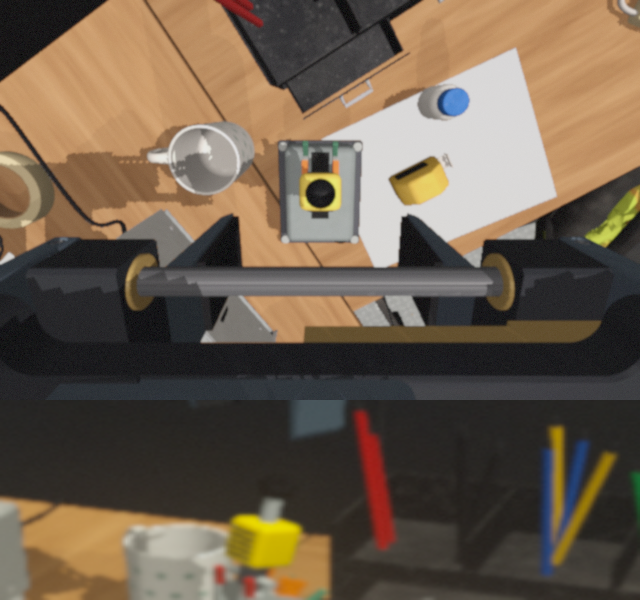

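Wrist view: collar and ball sit at (320,192), midway between the fingertips (238 and 401), so alignment is good. Descending with the fingers either side of the collar, then closing.

Call:
send_rows(
  grip=[1,1,1,1,1,1,1,1],
  xyz=[
    [0.0007,-0.0012,-0.02],
    [0.0007,-0.0012,-0.045],
    [0.0007,-0.0012,-0.07],
    [0.0007,-0.0012,-0.09],
    [0.0007,-0.0012,-0.11],
    [0.0007,-0.0012,-0.12],
    [0.0007,-0.0012,-0.129],
    [0.0007,-0.0012,-0.129],
  ],
  yaw=[0,0,0,0,0,0,0,0],
)

```text
time_s: 2.25
ee_pos: [492.8, -163.2, 139.8]
ee_rot: [180.0, 0.2, -16.3]
force: [-1.2, -0.6, 0.4]
gripper_width: 91.4
gripper_force: 0.0
```

Call:
send_rows(
  grip=[0.5,0.2,0,-0.1,-0.2,-0.3,-0.4,-0.4],
  xyz=[
    [0,0,0],
    [0,0,0],
    [0,0,0],
    [0,0,0],
    [0,0,0],
    [0,0,0],
    [0,0,0],
    [0,0,0],
  ],
  yaw=[0,0,0,0,0,0,0,0],
  grip_force=30,
)

```text
time_s: 2.92
ee_pos: [494.0, -162.5, 141.0]
ee_rot: [-180.0, -0.0, -16.2]
force: [1.5, 6.8, 1.3]
gripper_width: 40.5
gripper_force: 4.1
```

Call:
send_rows(
  grip=[-0.6,-0.6,-0.7,-0.8],
  xyz=[
    [0.0003,0.001,0],
    [0.0003,0.001,0],
    [0.0003,0.001,0],
    [0.0003,0.001,0],
  ],
  yaw=[0,0,0,0],
)

```text
time_s: 3.25
ee_pos: [494.4, -161.1, 141.1]
ee_rot: [-179.9, -0.0, -16.2]
force: [0.7, 4.4, 1.2]
gripper_width: 38.2
gripper_force: 30.0
```

Call:
send_rows(
  grip=[-0.8,-0.8,-0.8,-0.8,-0.8,-0.8,-0.8,-0.8],
  xyz=[
    [0.0005,0.0003,0.002],
    [0.001,0.0002,0.0045],
    [0.0015,0.0,0.007],
    [0.002,-0.0001,0.0095],
    [0.0027,-0.0003,0.012],
    [0.0033,-0.0004,0.0145],
    [0.0037,-0.0006,0.0165],
    [0.0037,-0.0006,0.0165],
  ],
  yaw=[0,0,0,0,0,0,0,0],
  grip_force=35,
)

```text
time_s: 3.92
ee_pos: [498.1, -162.1, 157.8]
ee_rot: [-180.0, -0.0, -16.2]
force: [3.2, 3.8, -6.0]
gripper_width: 37.7
gripper_force: 35.0
```

```bash
python3 - <<'E'
from workcell import env,eyes
import cv2,numpy as np
s=env.state();print(s["ee_pos"],s["force"],s["gripper_width"])
b=eyes.grab_frame("scene")["frame"][130:250,230:370,::-1];c=eyes.grab_frame("top")["frame"][130:250,250:390,::-1]
cv2.imwrite("pics/g.png",cv2.resize(b,None,fx=5,fy=5,interpolation=2))
E
```

```text
[ 498.08282798 -162.11658178  157.76394516] [ 3.19263795  3.79002469 -5.97574445] 37.716174131787525
```

View pics/g.png

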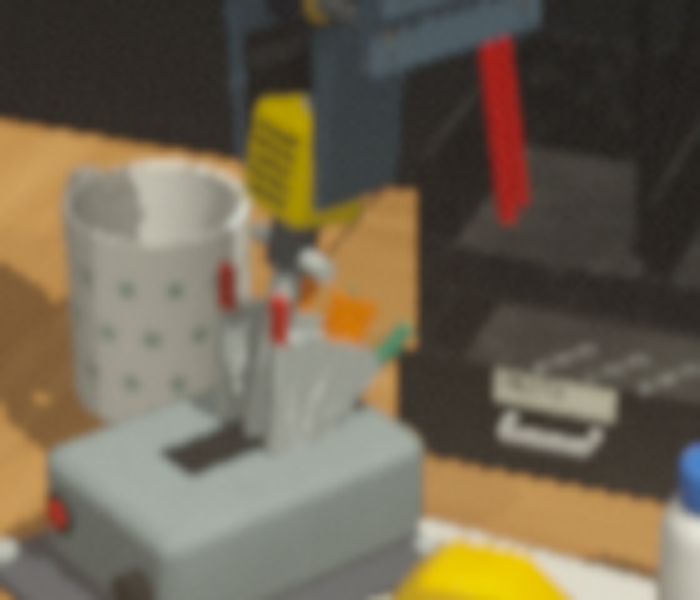

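Scene view: the collar is up, and the white cross pin at (318,262) in the crop stands above the orange gate at (350,315). I check the red pencil against the gripper's path before pushing.

```bash
python3 - <<'E'
from h import *
for s,t in [((332,173),(308,122)),((323,103),(291,98))]:
    r=least_squares(lambda p:np.r_[proj("scene",p)-s,proj("top",p)-t],[600,-170,100]);q=r.x-[467.8,-154.1,0];print(r.x.round(),r.fun.round(1),"along/lat",(q[0]*.9605-q[1]*.278).round(),(q[0]*.278+q[1]*.9605).round())
E
```

```text
[ 679. -139.   60.] [ 1.4 -0.2 -1.2  1. ] along/lat 199.0 73.0
[ 678. -111.  218.] [ 1.3 -0.2 -1.   0.8] along/lat 190.0 100.0
```

Pencil at 190 mm along, body front at 134 mm: it clears. Pushing over.

Call:
send_rows(
  grip=[-0.8,-0.8,-0.8,-0.8,-0.8,-0.8,-0.8,-0.8],
  xyz=[
    [0.0042,-0.0012,-0.001],
    [0.0084,-0.0024,-0.0023],
    [0.0126,-0.0037,-0.0038],
    [0.0169,-0.0049,-0.0055],
    [0.021,-0.0061,-0.0073],
    [0.0252,-0.0073,-0.0092],
    [0.0293,-0.0085,-0.0113],
    [0.0333,-0.0097,-0.0135],
  ],
  yaw=[0,0,0,0,0,0,0,0],
)

```text
time_s: 4.68
ee_pos: [525.7, -170.2, 142.6]
ee_rot: [-180.0, 0.8, -16.2]
force: [-7.0, 7.5, -1.9]
gripper_width: 37.9
gripper_force: 35.0
```

Call:
send_rows(
  grip=[-0.8,-0.8],
  xyz=[
    [0.0005,-0.0001,0.0015],
    [0.0005,-0.0001,0.0025],
  ],
  yaw=[0,0],
)

```text
time_s: 4.85
ee_pos: [527.5, -170.7, 145.0]
ee_rot: [-180.0, 0.7, -16.2]
force: [-2.4, 5.7, -5.9]
gripper_width: 37.7
gripper_force: 35.0
```

Call:
send_rows(
  grip=[-0.8,-0.8,-0.8,-0.8,-0.8,-0.8,-0.8,-0.8],
  xyz=[
    [0.0048,-0.0014,-0.001],
    [0.0096,-0.0028,-0.003],
    [0.014,-0.004,-0.0055],
    [0.0181,-0.0053,-0.0088],
    [0.0222,-0.0065,-0.012],
    [0.0262,-0.0076,-0.0155],
    [0.03,-0.0087,-0.019],
    [0.033,-0.0096,-0.022],
  ],
  yaw=[0,0,0,0,0,0,0,0],
)

```text
time_s: 5.52
ee_pos: [559.8, -180.2, 123.5]
ee_rot: [-180.0, 0.8, -16.2]
force: [-6.3, 6.6, 0.4]
gripper_width: 37.9
gripper_force: 35.0
```

Call:
send_rows(
  grip=[-0.8,-0.8],
  xyz=[
    [0,0,0],
    [0,0,0],
  ],
  yaw=[0,0],
)

```text
time_s: 5.68
ee_pos: [560.3, -180.3, 123.2]
ee_rot: [-180.0, 0.7, -16.2]
force: [-3.2, 5.9, -3.5]
gripper_width: 37.9
gripper_force: 35.0
```

```bash
python3 - <<'E'
from workcell import env,eyes
import cv2,numpy as np
s=env.state();p=s["ee_pos"]-[467.8,-154.1,26.2];a=p[0]*.9605-p[1]*.278
print(a,p[2],np.hypot(a,p[2]),np.arctan2(a,p[2])-.12,s["force"])
b=eyes.grab_frame("scene")["frame"][130:250,230:370,::-1]
cv2.imwrite("pics/g2.png",cv2.resize(b,None,fx=5,fy=5,interpolation=2))
E
```

```text
96.14021041787262 97.01571926864317 136.5832707340288 0.6608655411968002 [-3.16898013  5.89812959 -3.45085935]
```

View pics/g2.png

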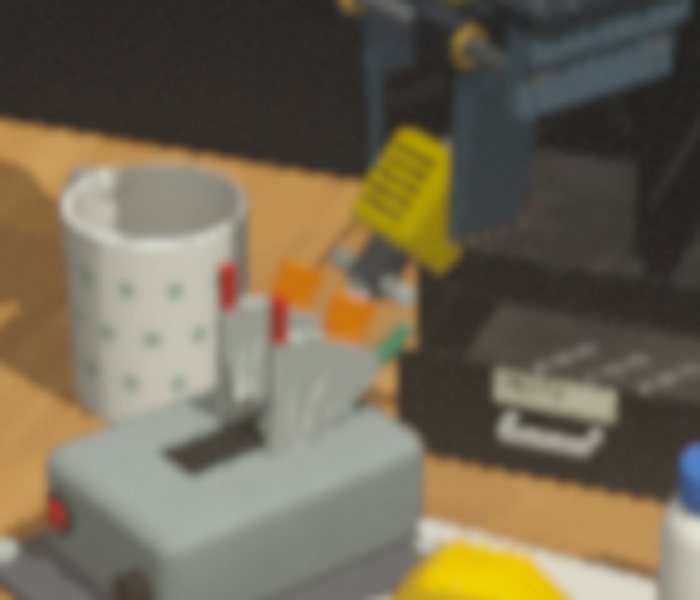

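Scene view: the lever is in the far position, with the pin at (398,290) in the crop beyond the gate at (350,315) and the collar still raised. Easing it down along the lever.

Call:
send_rows(
  grip=[-0.8,-0.8,-0.8,-0.8,-0.8,-0.8,-0.8,-0.8],
  xyz=[
    [-0.001,0.0003,-0.0012],
    [-0.002,0.0006,-0.0024],
    [-0.003,0.0009,-0.0036],
    [-0.004,0.0012,-0.0047],
    [-0.005,0.0015,-0.0058],
    [-0.006,0.0018,-0.0069],
    [-0.007,0.0021,-0.008],
    [-0.008,0.0024,-0.009],
  ],
  yaw=[0,0,0,0,0,0,0,0],
)

```text
time_s: 6.4
ee_pos: [552.8, -178.1, 115.0]
ee_rot: [180.0, 0.6, -16.2]
force: [-3.4, 6.0, -1.2]
gripper_width: 37.8
gripper_force: 35.0
```

Call:
send_rows(
  grip=[-0.8,-0.8,-0.8,-0.8,-0.8],
  xyz=[
    [-0.001,0.0003,-0.0011],
    [-0.002,0.0006,-0.0022],
    [-0.003,0.0009,-0.0033],
    [-0.003,0.0009,-0.0033],
    [-0.003,0.0009,-0.0033],
  ],
  yaw=[0,0,0,0,0],
)

```text
time_s: 6.82
ee_pos: [550.7, -177.5, 112.4]
ee_rot: [180.0, 0.4, -16.2]
force: [-3.1, 5.5, 0.9]
gripper_width: 37.6
gripper_force: 35.0
```

```bash
cat > st.py <<'E'
from workcell import env,eyes
import cv2,numpy as np
s=env.state();p=s["ee_pos"]-[467.8,-154.1,26.2];a=p[0]*.9605-p[1]*.278
print(a,p[2],np.hypot(a,p[2]),np.arctan2(a,p[2])-.12,s["force"],s["ee_rot"])
E
python3 st.py
```

```text
86.08642311910562 86.21054182368773 121.83238390089679 0.6646777869058881 [-3.08546595  5.45565573  0.85974205] [179.9926574   0.4310181 -16.2060261]
```

Call:
send_rows(
  grip=[-0.8,-0.8,-0.8,-0.8,-0.8],
  xyz=[
    [-0.0007,0.0002,-0.0008],
    [-0.0014,0.0004,-0.0016],
    [-0.0021,0.0006,-0.0024],
    [-0.0025,0.0007,-0.003],
    [-0.0025,0.0007,-0.003],
  ],
  yaw=[0,0,0,0,0],
)

```text
time_s: 7.23
ee_pos: [551.5, -177.8, 111.6]
ee_rot: [180.0, -0.1, -16.2]
force: [0.1, 6.5, 6.8]
gripper_width: 38.0
gripper_force: 35.0
```

```bash
python3 st.py
```

```text
86.98128478469174 85.40991243313825 121.90404851616697 0.6745130651985947 [0.05700362 6.54122857 6.78169945] [ 1.79989023e+02 -6.80467070e-02 -1.62099687e+01]
```

```bash
python3 - <<'E'
from workcell import eyes
import cv2
b=eyes.grab_frame("scene")["frame"][160:240,260:340,::-1]
cv2.imwrite("pics/g3.png",cv2.resize(b,None,fx=7,fy=7,interpolation=2))
E
```

```text
(no output)
```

View pics/g3.png

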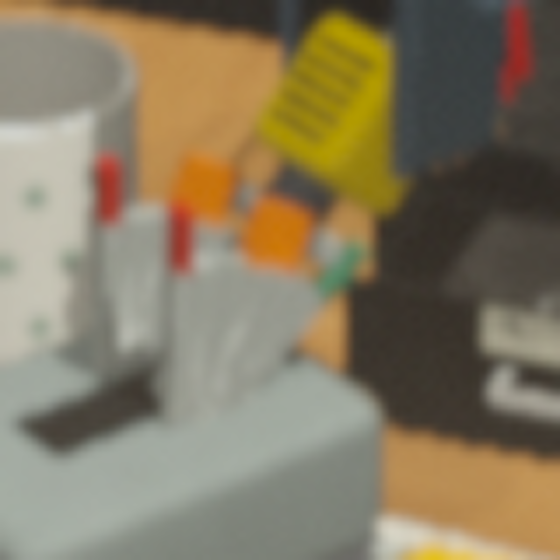

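```bash
python3 - <<'E'
from h import *
v=[467.8,-154.1,-.282]
def P(j,l,r,d,y):
    t=.12+j;r=r+l;return proj("scene",ctrl(v,[r*np.sin(t)+d*np.cos(t),y,45+r*np.cos(t)-d*np.sin(t)]))
for j in(.62,.67,.72):
  for l in(0,.004e3,8):
    print(j,l,*[((P(j,l,*c)-[260,160])*7).round() for c in [(85,-17,19),(85,17,-19),(127,-17,19),(85,-17,-19)]])
E
```

```text
0.62 0 [230. 123.] [385. 221.] [310.  -4.] [314. 174.]
0.62 4.0 [237. 111.] [392. 208.] [318. -17.] [322. 162.]
0.62 8 [245.  99.] [400. 196.] [325. -29.] [330. 149.]
0.67 0 [240. 127.] [391. 229.] [324.   3.] [325. 178.]
0.67 4.0 [248. 115.] [399. 217.] [333.  -9.] [333. 166.]
0.67 8 [256. 103.] [407. 205.] [341. -21.] [341. 154.]
0.72 0 [250. 131.] [398. 238.] [338.  11.] [335. 182.]
0.72 4.0 [259. 120.] [406. 227.] [347.  -0.] [343. 171.]
0.72 8 [267. 108.] [414. 215.] [355. -12.] [352. 159.]
```

Image: the pin at (325,245) in the crop sits behind the orange gate. The collar corners match lift ≈ 0 at joint ≈ 0.7, and the upward force shows it is on its stop. Loosening gently, then opening.

Call:
send_rows(
  grip=[-0.8,-0.8,-0.8],
  xyz=[
    [0,0,0],
    [0,0,0],
    [0,0,0],
  ],
  yaw=[0,0,0],
  grip_force=6,
)

```text
time_s: 7.53
ee_pos: [552.0, -177.9, 111.1]
ee_rot: [180.0, -0.1, -16.2]
force: [1.3, 5.1, 3.1]
gripper_width: 37.8
gripper_force: 6.0
```

Call:
send_rows(
  grip=[-0.1,0,0.2,0.5,0.8,1,1,1],
  xyz=[
    [0,0.001,0],
    [0,0.001,0],
    [0,0.001,0],
    [0,0.001,0],
    [0,0.001,0.002],
    [0,0.001,0.004],
    [0,0.001,0.006],
    [0,0.001,0.008],
  ],
  yaw=[0,0,0,0,0,0,0,0],
)

```text
time_s: 8.2
ee_pos: [551.2, -176.9, 117.4]
ee_rot: [180.0, -0.0, -16.2]
force: [-0.0, 0.2, -0.4]
gripper_width: 82.3
gripper_force: 0.0
```

Call:
send_rows(
  grip=[1,1,1,1,1,1,1,1],
  xyz=[
    [0,0,0.01],
    [0,0,0.025],
    [0,0,0.045],
    [0,0,0.07],
    [0,0,0.095],
    [0,0,0.12],
    [0,0,0.14],
    [0,0,0.14],
  ],
  yaw=[0,0,0,0,0,0,0,0],
)

```text
time_s: 8.87
ee_pos: [553.4, -177.5, 262.9]
ee_rot: [180.0, -0.6, -16.2]
force: [0.6, -0.3, 1.1]
gripper_width: 91.1
gripper_force: 0.0
```

```bash
python3 - <<'E'
from workcell import eyes
import cv2
b=eyes.grab_frame("scene")["frame"][130:250,230:370,::-1]
cv2.imwrite("pics/g4.png",cv2.resize(b,None,fx=5,fy=5,interpolation=2))
E
```

```text
(no output)
```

View pics/g4.png

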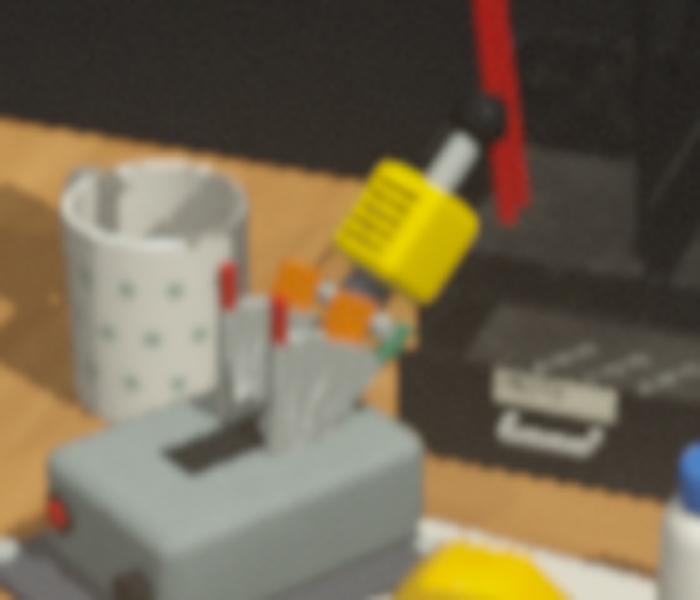

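Released: the collar is down with the pin at (383,325) in the crop behind the gate, the lever leans to the green side, and the neighbouring objects in view are unmoved.

```bash
python3 -c "
from workcell import env
print(env.job_done())"
```

```text
the job is handed in; nothing more can be done
None
```

The hoist lever is in the far (green) position and the collar was eased down home behind the gate and released. The gripper is clear, and I handed the job in at about 9 s; no verdict came back.

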